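Sieve the brass spacers out of the capacitors

TASK

Lift the white sieve by its handle, carry it gently and level to the blue tray, and shake it side to side just above the tray until all three brass spacers have dropped through into the tray. Keep both capacitors in the sieve, then stand the sieve upright back on the green mat and let go.

Things in the scene. Friction and masses are not known exactly. Their poses are not given: they have to be found in the camera images.
- sieve_grip (a point): White hand sieve with a black bridge handle, loose, 0.25 kg. Point: centre of the handle's bar, 95 mm above the sieve's underside, over its middle. Bar: 146 mm long along the sieve's x, 14 mm thick (y), 26 mm high; grip it from above, fingers closing along y. z up. Frame 130 x 130 mm (146 over the handle's posts in x), 45 mm high, open at the top.
- sieve_floor (a point): Centre of the same sieve's floor, upper face, 16 mm above its underside; same axes. Closed middle strip |y| < 18 mm; beyond it on each side two slots along x, about 20 mm wide (18 to 38, 42 to 61 mm out). Strokes to and fro along y of about 50 mm in 0.1 to 0.2 s each slide things off the strip; longer and quicker strokes slide them farther, slow ones not at all.
- blue_tray_in (a point): Blue open tray, fixed, 240 x 240 mm outside, 40 mm high, walls 4 mm, empty. The point is the centre of its inner floor, about 4 mm above the table; x and y run along its sides, z up. It is not the smaller black tray (180 mm) that holds battery packs.
- mat_top (a point): Flat green mat, fixed, 200 x 200 mm, 3 mm thick, on which the sieve stands at the start. The point is the centre of its upper face; x and y along its sides.
- spacer1_c (a point): Brass spacer, a loose cylinder 12 mm across and 10 mm tall, 10 g, standing on the closed strip of the sieve at the start; the point is its centre. It slides freely (friction about 0.18) and passes the slots.
- spacer2_c (a point): Brass spacer, a loose cylinder 12 mm across and 10 mm tall, 10 g, standing on the closed strip of the sieve at the start; the point is its centre. It slides freely (friction about 0.18) and passes the slots.
- spacer3_c (a point): Brass spacer, a loose cylinder 12 mm across and 10 mm tall, 10 g, standing on the closed strip of the sieve at the start; the point is its centre. It slides freely (friction about 0.18) and passes the slots.
- cap1_c (a point): Dark blue capacitor with a silver top, a loose cylinder 30 mm across and 25 mm tall, 28 g, standing in the sieve at the start; the point is its centre. Too large for the slots; friction about 0.18.
- cap2_c (a point): Dark blue capacitor with a silver top, a loose cylinder 30 mm across and 25 mm tall, 28 g, standing in the sieve at the start; the point is its centre. Too large for the slots; friction about 0.18.
Things that resemble listed ones, but are neither listed nor needed, are in the scene too. Of the things that look like the part that bears sieve_grip, the larger one is meant.

How it is judged:
By the outcome, as a careful person would: the job done as asked, in the order asked, and still so for the second after the job is handed in, with the robot touching nothing.
It also fails if it takes over 58 s, if anything falls off the work surface, if the arm or the gripper's body presses on something with over 40 N, if the wrist force passes 120 N, or if a joint passes its speed limit or range.

ROBOT

A 7-joint arm with a two-finger parallel gripper is mounted at the origin on the work surface. World frame = base frame: x ahead of the robot, y to its left, z up, the work surface at z = 0. Lengths are in m, angles in rad, forces in N, time in s.
With the tool pointing down it reaches from about 0.425 to 0.875 m from the base axis. Payload 4.7 kg.
Tool frame: the origin (TCP) lies at the very end of the fingers, on their centre line; the grasp point (between the pads) lies 19 mm behind it (grip_point_offset is the distance from the TCP to the grasp point, in m); x points along the fingers, z is the direction in which the jaws open and shut, and the axes are right-handed (so a half turn about x gives the same grasp; the last joint's range is limited). The gripper opens to 87 mm and grips with 3 to 60 N. Pads are 19 mm wide; open, the fingers measure 117 mm over their backs; the gripper's body (75 mm by 190 mm) begins 51 mm behind the grasp point.
Start: joints at [1.3, 0.321, -0.07, 1.45, 0.023, 1.371, -0.057], TCP at [0.183, -0.624, 0.223] pointing down, gripper open.
Joint ranges: [-2.86, 2.86], [-0.3, 2.09], [-1.38, 1.24], [0.06, 2.45], [-1.56, 4.7], [0.09, 2.05], [-2.69, 2.69]. Speed limits (rad/s): [2.57, 2.57, 3.14, 3.14, 3.14, 3.14, 3.14].

INTERFACE

Orientations are given as a rotation vector (axis times angle).
In Python, from bench import get_state, get_image, calibration, close_job, grip_point_offset gives the robot as it stands.
- The arm moves only by the tool play_rows, never from a script. Its argument "targets" is a list of rows, each an object with "claw": the closure, from 0 (fully open) to 1 (shut); "linear": the shift along the tool's x, y, z as a fraction of full scale, a list of three; "rotation": the turn, a rotation vector about the tool's x, y, z as a fraction of full scale, a list of three. In form: [{"claw": claw, "linear": [x, y, z], "rotation": [wx, wy, wz]}, ...]. A call has 1 to 10 rows; each row shifts and turns the pose as measured when the row begins, along the tool's axes as they then stand; what a row does not reach is not made up. Full scale, the value 1, is 2.5 cm for a shift and 90 degrees for a turn. A row lasts 1/12 s, in which the tool goes at most 41.7 mm and 7.16 degrees, less where a joint would pass 70% of its speed; a pose out of reach is approached as far as the arm can. A call with a number of a shift or a turn outside -1 to 1 is refused whole. A call with a gripper value outside its range is refused whole. The fingers move at their own pace and stop on an object; "newtons" is the grip in N (left out, the last holds). Time passes only in rows, so rows that do not move let the fingers close. It gives the time, the measured TCP pose, the force and the opening at its end, in the units of the state.
- get_state(): the state, without advancing time (a new reading comes with each control period).
- get_image(name): name is "scene" or "top"; returns the picture (480x640x3 uint8, blue, green, red); there is no depth.
- calibration(name): a dict with "fx", "fy", "cx", "cy" (pixels), "rvec" (rotation vector, rad) and "tvec" (3), from world to camera coordinates, as OpenCV has them. Camera axes: x right, y down, z forward; pixel columns grow to the right and rows downward; lengths in m; the calibration is good to about 2 mm. A picture is of the moment at which its call begins. calibration takes no time and is no camera call.
- close_job(): hands the job in, once; it reports no verdict.
The state is a dict: "time": time; "joint_positions": joint angles; "qd": joint speeds; "joint_torque": joint torques, N m; "position": TCP position; "tool_rot": TCP orientation; "ft_force": force on the tool from outside, world axes, zero at the start; "torque": the same for the moment, N m; "grip_width": opening from 0.0 (shut) to 1.0 (fully open).
Only numpy, scipy, OpenCV 4.12 (cv2) and the standard library are available. Lean on these libraries where they do the work, as an engineer would, in place of code of your own. Each camera call takes 0.05 s, during which the arm holds its last target. There are 200 camera calls.

## Working session

There is one attempt and no reset: what is moved stays moved. The work goes in short steps, Python scripts to look and compute and a tool call to move; the robot and the scene stay as the last step left them, time stands still between calls to the robot, and variables do not carry over. Pictures are saved under pics/ and viewed, about 8 in all and at most 12, crops included, and the job is handed in when it is done.

Besides the shell and the picture viewer there is one more tool, called after "Call:" as name([rows], argument=value, ...), one row to a line, values as JSON. play_rows: Moves the arm, as the interface text tells. Shift numbers are shares of 2.5 cm and turn numbers shares of 90 degrees, none past 1 either way. Its arguments: {"type":"object","properties":{"targets":{"type":"array"},"newtons":{"type":"number"}},"required":["targets"]}

```bash
mkdir -p pics; ls
python3 - <<'E'
from bench import *
import cv2
for n in("top","scene"):
    cv2.imwrite(f"pics/{n}0.png",get_image(n)); print(n,calibration(n))
print(get_state(),grip_point_offset)
E
```

```text
pics
top {'fx': 475.9725516670675, 'fy': 475.9725516670675, 'cx': 318.48551432867777, 'cy': 236.86015118439389, 'rvec': array([ 2.14177612, -2.09881087,  0.18687354]), 'tvec': array([-6.68600888e-04,  4.45150859e-01,  9.13306041e-01])}
scene {'fx': 577.4421450655216, 'fy': 577.4421450655216, 'cx': 317.7333533543801, 'cy': 248.89430828446285, 'rvec': array([ 0.88572312,  2.64455863, -0.94794521]), 'tvec': array([ 0.34735159, -0.16435394,  1.50416765])}
{'time': 0.1, 'joint_positions': array([ 1.30012192,  0.32176665, -0.07007728,  1.45153142,  0.02260812,
        1.37079064, -0.05690383]), 'qd': array([-0.00054479, -0.00164692, -0.00196893, -0.00212485,  0.00199622,
        0.00064437, -0.00068499]), 'joint_torque': array([ 2.95893972e-05, -4.92569911e+01, -4.05368116e-01, -3.13399959e+01,
       -6.40697451e-02,  3.94903170e-02,  4.87530349e-05]), 'position': array([ 0.18242249, -0.62337339,  0.22157011]), 'tool_rot': array([ 0.99788112,  1.33203389, -0.99631511]), 'ft_force': array([ 0.14398436, -0.36151456,  0.04423975]), 'torque': array([-0.01718219, -0.02783008, -0.00510838]), 'grip_width': 0.997964848723997} 0.0187
```

View pics/top0.png

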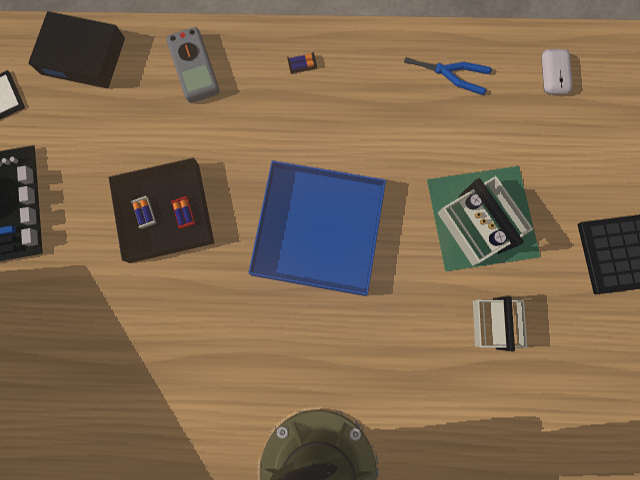

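View pics/scene0.png

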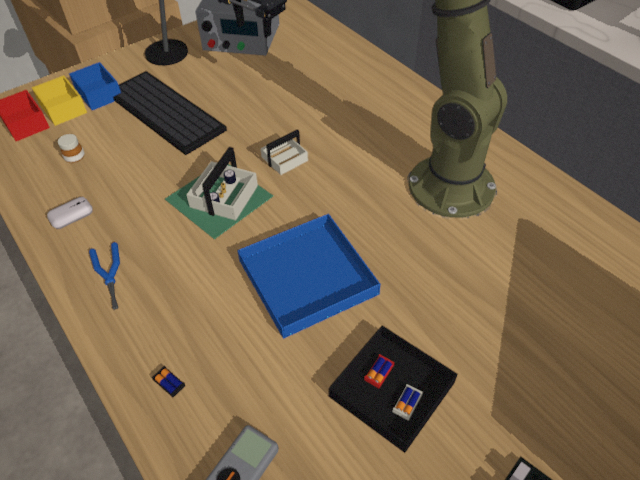

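The top view shows the blue tray around (318,228), the green mat around (485,218), and the larger sieve on it with its bar from about (475,183) to (517,250). The decoy sieve is at (500,323). I'll zoom in on the sieve.

```bash
cat > h.py <<'E'
import numpy as np, cv2
from bench import *
from scipy.spatial.transform import Rotation as R
def w(n,uv,z):
    c=calibration(n);K=np.array([[c['fx'],0,c['cx']],[0,c['fy'],c['cy']],[0,0,1]])
    M=cv2.Rodrigues(c['rvec'])[0];o=-M.T@c['tvec']
    d=M.T@np.linalg.inv(K)@np.array([*uv,1.]);return o+d*(z-o[2])/d[2]
def p(n,X):
    c=calibration(n);K=np.array([[c['fx'],0,c['cx']],[0,c['fy'],c['cy']],[0,0,1]])
    return cv2.projectPoints(np.array(X,float).reshape(-1,3),c['rvec'],c['tvec'],K,None)[0].reshape(-1,2)
def tool():
    s=get_state();return np.array(s['position']),R.from_rotvec(s['tool_rot']).as_matrix(),s
E
python3 - <<'E'
from h import *
im=cv2.imread('pics/top0.png')
cv2.imwrite('pics/c1.png',cv2.resize(im[150:290,420:560],None,fx=4.2,fy=4.2,interpolation=cv2.INTER_CUBIC))
P,M,s=tool();print(M.round(3))
c=calibration('top');print(p('top',[P,[0,0,0]]),-cv2.Rodrigues(c['rvec'])[0].T@c['tvec'])
hsv=cv2.cvtColor(im,cv2.COLOR_BGR2HSV)
m=cv2.inRange(hsv,(100,150,60),(125,255,255));n,l,st,ce=cv2.connectedComponentsWithStats(m)
i=1+st[1:,4].argmax();cnt=cv2.findContours((l==i).astype('uint8'),0,2)[0];cnt=max(cnt,key=len)
b=cv2.boxPoints(cv2.minAreaRect(cnt));print(b,[w('top',q,.04).round(3) for q in b])
E
```

```text
[[-0.001  0.96   0.281]
 [ 0.002  0.281 -0.96 ]
 [-1.    -0.    -0.002]]
[[730.23421219 393.13517375]
 [318.1370707  468.85203635]] [ 0.26970319 -0.00207187  0.97956294]
[[275.35138 276.8919 ]
 [294.02704 164.83784]
 [385.64868 180.1081 ]
 [366.97302 292.16217]] [array([0.363, 0.092, 0.04 ]), array([0.596, 0.062, 0.04 ]), array([ 0.566, -0.127,  0.04 ]), array([ 0.337, -0.089,  0.04 ])]
```

View pics/c1.png

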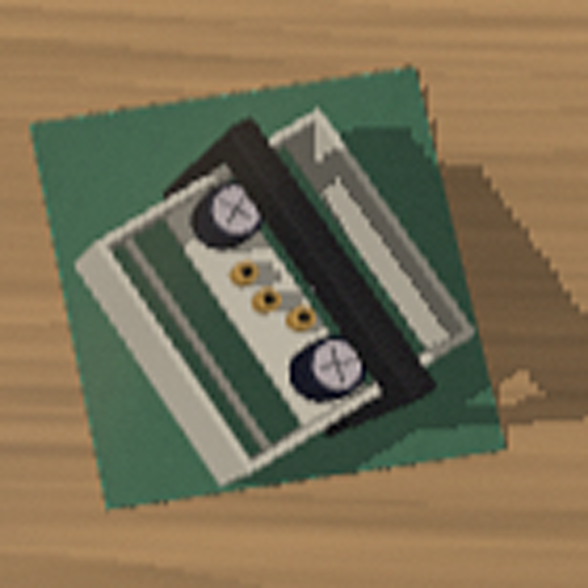

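The crop shows the bar's top face from (247,118) to (420,394), the far frame corners at (318,108) and (475,330), three spacers at about (270,297), and the capacitors at (236,207) and (340,365).

Run:
```python
from h import *
from scipy.optimize import least_squares
f=lambda L:np.array(L,float)/4.2+np.array([420,150])-.4
def T(q,X):
    c,s=np.cos(q[2]),np.sin(q[2]);X=np.array(X,float);Y=X.copy();Y[:,0]=q[0]+c*X[:,0]-s*X[:,1];Y[:,1]=q[1]+s*X[:,0]+c*X[:,1];return Y
def fit(X,uv,q0):
    r=least_squares(lambda q:(p('top',T(q,X))-uv).ravel(),q0,loss='soft_l1');print(r.x.round(4),np.degrees(r.x[2]).round(2),'\n',r.fun.reshape(-1,2).round(1).tolist());return r.x
# sieve: +x toward lower right, so +y toward upper right
z=.003
X=[[-.065,.065,z+.045],[.065,.065,z+.045],[-.065,-.065,z],[.065,-.065,z],[-.073,.007,z+.108],[.073,.007,z+.108],[.073,-.007,z+.108]]
q=fit(X,f([[318,108],[475,330],[78,265],[224,487],[250,118],[435,383],[405,402]]),[.48,-.35,np.radians(-125)])
a=.1
m=fit([[a,a,.003],[a,-a,.003],[-a,-a,.003],[-a,a,.003]],f([[32,122],[412,66],[508,450],[105,510]]),[.48,-.35,0])
a=.12
t=fit([[a,a,.04],[a,-a,.04],[-a,-a,.04],[-a,a,.04]],np.array([[273,161],[385,180],[368,295],[249,272]],float),[.47,0,0])
im=cv2.imread('pics/top0.png')[150:290,420:560];im=cv2.resize(im,None,fx=4.2,fy=4.2)
for X in ([[-.065,-.065,z+.045],[.065,-.065,z+.045],[.065,.065,z+.045],[-.065,.065,z+.045]],[[-.073,-.007,z+.108],[.073,-.007,z+.108],[.073,.007,z+.108],[-.073,.007,z+.108]],[[-.061,-.018,z+.016],[.061,-.018,z+.016],[.061,.018,z+.016],[-.061,.018,z+.016]]):
    uv=((p('top',T(q,X))-[420,150]+.4)*4.2).astype(int);cv2.polylines(im,[uv],True,(0,0,255),1)
cv2.imwrite('pics/o1.png',im)
# contents in sieve frame
for n,u,zz in(('c1',(236,207),z+.041),('c2',(340,365),z+.041),('s1',(246,270),z+.026),('s2',(267,298),z+.026),('s3',(301,317),z+.026)):
    g=w('top',f(u),zz)[:2]-q[:2];c,s=np.cos(q[2]),np.sin(q[2]);print(n,(c*g[0]+s*g[1]).round(4),(-s*g[0]+c*g[1]).round(4))
```

```text
[ 0.4887 -0.328  -2.575 ] -147.54 
 [[-0.4, -0.1], [-0.0, 0.5], [-1.7, 0.1], [-1.2, -0.3], [0.1, -1.0], [1.3, 0.6], [2.3, 0.0]]
[ 0.5012 -0.3343  0.1692] 9.69 
 [[-0.7, 0.0], [0.8, -0.1], [-0.3, -0.0], [0.3, 0.0]]
[ 0.4684  0.0079 -0.1612] -9.24 
 [[-0.5, -1.3], [2.0, -0.4], [0.0, 0.2], [-0.5, 1.3]]
c1 -0.0445 0.0052
c2 0.045 0.003
s1 -0.0167 -0.0024
s2 0.0001 -0.0017
s3 0.0164 0.007
```

View pics/o1.png

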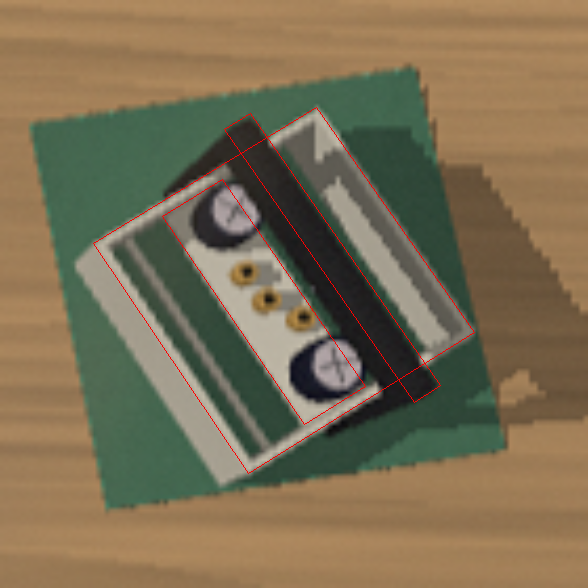

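Call:
play_rows([
  {"claw":0,"linear":[0,0.4,0],"rotation":[-0.06,0,0]},
  {"claw":0,"linear":[0,0.6,0],"rotation":[-0.06,0,0]},
  {"claw":0,"linear":[0,0.6,0],"rotation":[-0.06,0,0]},
  {"claw":0,"linear":[0,0.6,0],"rotation":[0,0,0]},
  {"claw":0,"linear":[0,0,0],"rotation":[0,0,0]},
], newtons=50)

```text
time: 0.52
position: [0.2314, -0.5982, 0.2181]
tool_rot: [0.781, 1.434, -0.774]
ft_force: [0.9, 0.6, 0.5]
grip_width: 1.002
```

```bash
cat > g.py <<'E'
import sys
from h import *
# usage: x y z yaw_of_tool_z(deg) -> remaining shift in mm along tool axes, turn about tool axes in deg
def go(x,y,z,yaw):
    P,M,s=tool();a=np.radians(yaw);zt=np.array([np.cos(a),np.sin(a),0]);xt=np.array([0,0,-1.]);D=np.c_[xt,np.cross(zt,xt),zt]
    print('t',round(s['time'],2),'P',P.round(4),'yaw',np.degrees(np.arctan2(M[1,2],M[0,2])).round(2),'grip',round(s['grip_width'],3),'F',s['ft_force'].round(1))
    print('tool shift mm',(1e3*M.T@(np.array([x,y,z])-P)).round(1),'in target frame',(1e3*D.T@(np.array([x,y,z])-P)).round(1),'turn deg',np.degrees(R.from_matrix(M.T@D).as_rotvec()).round(2))
if __name__=='__main__': go(*map(float,sys.argv[1:]))
E
python3 g.py .489 -.327 .082 -57.5
```

```text
t 0.52 P [ 0.2314 -0.5982  0.2181] yaw -57.13 grip 1.002 F [0.9 0.6 0.5]
tool shift mm [137.1 363.4 -86.9] in target frame [136.1 363.  -90.3] turn deg [ 0.37 -0.43 -0.05]
```

Call:
play_rows([
  {"claw":0,"linear":[0,0.5,-0.12],"rotation":[0,0,0]},
  {"claw":0,"linear":[0,1,-0.24],"rotation":[0,0,0]},
  {"claw":0,"linear":[0,1,-0.24],"rotation":[0,0,0]},
  {"claw":0,"linear":[0,1,-0.24],"rotation":[0,0,0]},
  {"claw":0,"linear":[0,1,-0.24],"rotation":[0,0,0]},
  {"claw":0,"linear":[0,1,-0.24],"rotation":[0,0,0]},
  {"claw":0,"linear":[0,1,-0.24],"rotation":[0,0,0]},
  {"claw":0,"linear":[0,1,-0.24],"rotation":[0,0,0]},
  {"claw":0,"linear":[0,1,-0.24],"rotation":[0,0,0]},
  {"claw":0,"linear":[0,1,-0.24],"rotation":[0,0,0]},
])

```text
time: 1.35
position: [0.4003, -0.419, 0.2159]
tool_rot: [0.808, 1.428, -0.809]
ft_force: [0.9, 0.8, 0.3]
grip_width: 0.998
```

Call:
play_rows([
  {"claw":0,"linear":[0,1,-0.24],"rotation":[0,0,0]},
  {"claw":0,"linear":[0,1,-0.24],"rotation":[0,0,0]},
  {"claw":0,"linear":[0,1,-0.24],"rotation":[0,0,0]},
  {"claw":0,"linear":[0,0.7,-0.2],"rotation":[0,0,0]},
  {"claw":0,"linear":[0,0,0],"rotation":[0,0,0]},
])

```text
time: 1.77
position: [0.4747, -0.3411, 0.2159]
tool_rot: [0.812, 1.426, -0.81]
ft_force: [0.0, 0.1, -0.5]
grip_width: 1.002
```

```bash
python3 g.py .489 -.327 .082 -57.5
```

```text
t 1.77 P [ 0.4747 -0.3411  0.2159] yaw -59.55 grip 1.002 F [ 0.   0.1 -0.5]
tool shift mm [133.9  20.1  -3.5] in target frame [133.9  19.7  -4.2] turn deg [-2.05 -0.61  0.26]
```

Call:
play_rows([
  {"claw":0,"linear":[0.3,0.3,-0.08],"rotation":[-0.023,-0.007,0]},
  {"claw":0,"linear":[0.6,0.3,-0.08],"rotation":[0,0,0]},
  {"claw":0,"linear":[0.8,0.2,0],"rotation":[0,0,0]},
  {"claw":0,"linear":[0.8,0,0],"rotation":[0,0,0]},
  {"claw":0,"linear":[0.8,0,0],"rotation":[0,0,0]},
  {"claw":0,"linear":[0.6,0,0],"rotation":[0,0,0]},
  {"claw":0,"linear":[0.5,0,0],"rotation":[0,0,0]},
  {"claw":0,"linear":[0.3,0,0],"rotation":[0,0,0]},
  {"claw":0,"linear":[0,0,0],"rotation":[0,0,0]},
])

```text
time: 2.52
position: [0.4845, -0.3328, 0.0952]
tool_rot: [0.784, 1.42, -0.804]
ft_force: [0.3, 0.6, 0.1]
grip_width: 1.0
```

```bash
python3 g.py .489 -.327 .082 -57.5; python3 -c "
from h import *
im=get_image('scene')[100:260,140:340];a=cv2.resize(im,None,fx=3,fy=3,interpolation=cv2.INTER_CUBIC)
cv2.imwrite('pics/s1.png',a)"
```

```text
t 2.52 P [ 0.4845 -0.3328  0.0952] yaw -58.41 grip 1.0 F [0.3 0.6 0.1]
tool shift mm [13.1  6.9 -2.7] in target frame [13.2  6.9 -2.5] turn deg [-0.91  0.4   0.58]
```

View pics/s1.png

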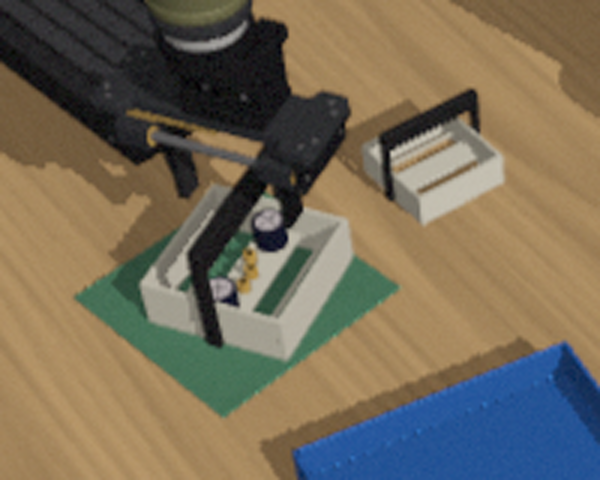

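The fingers straddle the bar at about (185,180) and (290,205) in the crop. The contents are still standing on the strip.

Call:
play_rows([
  {"claw":0,"linear":[0.3,0.15,-0.05],"rotation":[-0.01,0.004,0.006]},
  {"claw":0,"linear":[0.3,0.15,-0.05],"rotation":[0,0,0]},
  {"claw":0.3,"linear":[0,0,0],"rotation":[0,0,0]},
  {"claw":0.6,"linear":[0,0,0],"rotation":[0,0,0]},
], newtons=10)

```text
time: 2.9
position: [0.4919, -0.3283, 0.0826]
tool_rot: [0.781, 1.419, -0.782]
ft_force: [-0.8, 0.5, 0.1]
grip_width: 0.92
```

```bash
python3 g.py .489 -.327 .080 -57.5
```

```text
t 2.9 P [ 0.4919 -0.3283  0.0826] yaw -57.52 grip 0.92 F [-0.8  0.5  0.1]
tool shift mm [ 2.5 -1.7 -2.7] in target frame [ 2.6 -1.7 -2.7] turn deg [-0.02  0.34 -0.14]
```

Call:
play_rows([
  {"claw":0.7,"linear":[0.1,-0.06,-0.1],"rotation":[0,0,0]},
  {"claw":0.7,"linear":[0,0,0],"rotation":[0,0,0]},
  {"claw":0.7,"linear":[0,0,0],"rotation":[0,0,0]},
  {"claw":0.75,"linear":[0,0,0],"rotation":[0,0,0]},
  {"claw":0.8,"linear":[0,0,0],"rotation":[0,0,0]},
  {"claw":0.85,"linear":[0,0,0],"rotation":[0,0,0]},
  {"claw":0.9,"linear":[0,0,0],"rotation":[0,0,0]},
  {"claw":1,"linear":[0,0,0],"rotation":[0,0,0]},
  {"claw":1,"linear":[0,0,0],"rotation":[0,0,0]},
])

```text
time: 3.65
position: [0.4903, -0.3273, 0.0817]
tool_rot: [0.78, 1.416, -0.782]
ft_force: [-1.3, -0.1, 0.5]
grip_width: 0.245
```

Call:
play_rows([
  {"claw":1,"linear":[0,0,0],"rotation":[0,0,0]},
  {"claw":1,"linear":[0,0,0],"rotation":[0,0,0]},
  {"claw":1,"linear":[0,0,0],"rotation":[0,0,0]},
  {"claw":1,"linear":[0,0,0],"rotation":[0,0,0]},
])

```text
time: 3.98
position: [0.4911, -0.3286, 0.0821]
tool_rot: [0.779, 1.413, -0.783]
ft_force: [0.5, -0.7, -1.1]
grip_width: 0.157
```

Call:
play_rows([
  {"claw":1,"linear":[0,0,0],"rotation":[0,0,0]},
  {"claw":1,"linear":[0,0,0],"rotation":[0,0,0]},
], newtons=55)

```text
time: 4.15
position: [0.4911, -0.3286, 0.0821]
tool_rot: [0.78, 1.413, -0.783]
ft_force: [0.5, -1.1, 0.6]
grip_width: 0.154
```

```bash
python3 g.py .489 -.327 .080 -57.5
```

```text
t 4.15 P [ 0.4911 -0.3286  0.0821] yaw -57.54 grip 0.154 F [ 0.5 -1.1  0.6]
tool shift mm [ 2.1 -0.9 -2.5] in target frame [ 2.1 -0.9 -2.5] turn deg [-0.04  0.67 -0.24]
```

Call:
play_rows([
  {"claw":1,"linear":[-0.1,0,0],"rotation":[0,-0.003,0]},
  {"claw":1,"linear":[-0.2,0,0],"rotation":[0,0,0]},
  {"claw":1,"linear":[-0.3,0,0],"rotation":[0.01,0,0]},
  {"claw":1,"linear":[-0.4,0,0],"rotation":[0.02,0,0]},
  {"claw":1,"linear":[-0.4,0,0],"rotation":[0.03,0,0]},
  {"claw":1,"linear":[-0.4,0,0],"rotation":[0.035,0,0]},
  {"claw":1,"linear":[-0.3,0,0],"rotation":[0.035,0,0]},
  {"claw":1,"linear":[-0.2,0,0],"rotation":[0.035,0,0]},
  {"claw":1,"linear":[-0.1,0,0],"rotation":[0.035,0,0]},
])

```text
time: 4.9
position: [0.4855, -0.3234, 0.1423]
tool_rot: [1.032, 1.309, -1.035]
ft_force: [0.7, 0.1, -3.8]
grip_width: 0.157
```

```bash
python3 g.py .468 .008 .145 -99.2
```

```text
t 4.9 P [ 0.4855 -0.3234  0.1423] yaw -76.5 grip 0.157 F [ 0.7  0.1 -3.8]
tool shift mm [  -3.6   60.4 -326.3] in target frame [  -2.7  -70.2 -324.3] turn deg [22.7   0.16 -0.05]
```

Call:
play_rows([
  {"claw":1,"linear":[-0.1,0,0],"rotation":[0.035,0,0]},
  {"claw":1,"linear":[0,0,-0.05],"rotation":[0.035,0,0]},
  {"claw":1,"linear":[0,0,-0.1],"rotation":[0.035,0,0]},
  {"claw":1,"linear":[0,0,-0.15],"rotation":[0.035,0,0]},
  {"claw":1,"linear":[0,0,-0.2],"rotation":[0.035,0,0]},
  {"claw":1,"linear":[0,-0.05,-0.25],"rotation":[0.03,0,0]},
  {"claw":1,"linear":[0,-0.1,-0.35],"rotation":[0.02,0,0]},
  {"claw":1,"linear":[0,-0.15,-0.45],"rotation":[0.01,0,0]},
  {"claw":1,"linear":[0,-0.15,-0.5],"rotation":[0,0,0]},
  {"claw":1,"linear":[0,-0.15,-0.5],"rotation":[0,0,0]},
])

```text
time: 5.73
position: [0.4738, -0.2562, 0.1484]
tool_rot: [1.328, 1.126, -1.332]
ft_force: [0.6, -0.2, -3.7]
grip_width: 0.156
```

```bash
python3 g.py .468 .008 .145 -99.2
```

```text
t 5.73 P [ 0.4738 -0.2562  0.1484] yaw -99.49 grip 0.156 F [ 0.6 -0.2 -3.7]
tool shift mm [   2.9  -49.2 -259.6] in target frame [   3.4  -47.9 -259.9] turn deg [-0.29  0.13  0.07]
```

Call:
play_rows([
  {"claw":1,"linear":[0,-0.12,-0.5],"rotation":[0,0,0]},
  {"claw":1,"linear":[0,-0.12,-0.6],"rotation":[0,0,0]},
  {"claw":1,"linear":[0,-0.12,-0.7],"rotation":[0,0,0]},
  {"claw":1,"linear":[0,-0.12,-0.7],"rotation":[0,0,0]},
  {"claw":1,"linear":[0,-0.12,-0.7],"rotation":[0,0,0]},
  {"claw":1,"linear":[0,-0.12,-0.7],"rotation":[0,0,0]},
  {"claw":1,"linear":[0,-0.12,-0.7],"rotation":[0,0,0]},
  {"claw":1,"linear":[0,-0.12,-0.7],"rotation":[0,0,0]},
  {"claw":1,"linear":[0,-0.12,-0.7],"rotation":[0,0,0]},
  {"claw":1,"linear":[0,-0.12,-0.7],"rotation":[0,0,0]},
])

```text
time: 6.57
position: [0.4685, -0.0681, 0.1492]
tool_rot: [1.323, 1.127, -1.329]
ft_force: [0.3, -0.2, -4.4]
grip_width: 0.155
```

Call:
play_rows([
  {"claw":1,"linear":[0,-0.12,-0.6],"rotation":[0,0,0]},
  {"claw":1,"linear":[0,-0.12,-0.5],"rotation":[0,0,0]},
  {"claw":1,"linear":[0,-0.1,-0.4],"rotation":[0,0,0]},
  {"claw":1,"linear":[0,-0.1,-0.3],"rotation":[0,0,0]},
  {"claw":1,"linear":[0,-0.05,-0.2],"rotation":[0,0,0]},
  {"claw":1,"linear":[0,0,-0.1],"rotation":[0,0,0]},
  {"claw":1,"linear":[0,0,0],"rotation":[0,0,0]},
])

```text
time: 7.15
position: [0.4623, -0.0013, 0.1499]
tool_rot: [1.315, 1.132, -1.319]
ft_force: [0.4, -0.1, -4.0]
grip_width: 0.155
```

```bash
python3 g.py .468 .008 .131 -99.2; python3 -c "
from h import *
cv2.imwrite('pics/t2.png',np.hstack([cv2.resize(get_image('top')[140:320,220:420],None,fx=2,fy=2),cv2.resize(get_image('scene')[150:330,200:400],None,fx=2,fy=2)]))"
```

```text
t 7.15 P [ 0.4623 -0.0013  0.1499] yaw -98.49 grip 0.155 F [ 0.4 -0.1 -4. ]
tool shift mm [ 18.8   4.3 -10.2] in target frame [ 18.9   4.2 -10.1] turn deg [ 0.71  0.24 -0.05]
```

View pics/t2.png

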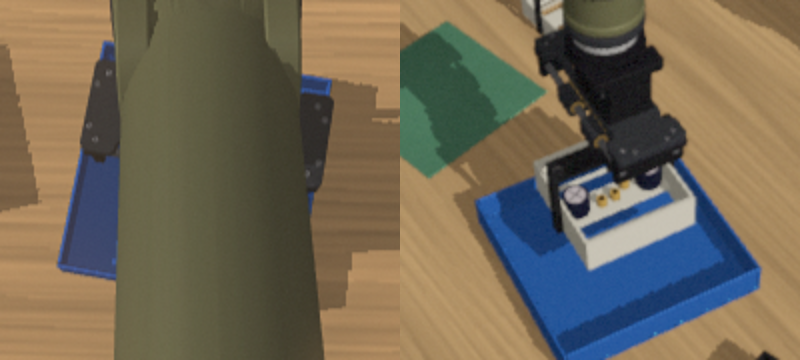

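Nothing has moved: the strip still holds all three spacers and both capacitors. I'll lower the sieve and then shake it.

Call:
play_rows([
  {"claw":1,"linear":[0.15,0.05,0.1],"rotation":[0.004,0,0]},
  {"claw":1,"linear":[0.2,0.05,0.15],"rotation":[0.004,0.002,0]},
  {"claw":1,"linear":[0.2,0.05,0.15],"rotation":[0,0,0]},
  {"claw":1,"linear":[0.15,0,0.1],"rotation":[0,0,0]},
  {"claw":1,"linear":[0,0,0],"rotation":[0,0,0]},
])

```text
time: 7.67
position: [0.4642, -0.0203, 0.13]
tool_rot: [1.331, 1.123, -1.334]
ft_force: [-0.3, -0.6, -3.5]
grip_width: 0.154
```

Call:
play_rows([
  {"claw":1,"linear":[0,0,-1],"rotation":[0,0,0]},
  {"claw":1,"linear":[0,0,-1],"rotation":[0,0,0]},
  {"claw":1,"linear":[0,0,1],"rotation":[0,0,0]},
  {"claw":1,"linear":[0,0,1],"rotation":[0,0,0]},
  {"claw":1,"linear":[0,0,-1],"rotation":[0,0,0]},
  {"claw":1,"linear":[0,0,-1],"rotation":[0,0,0]},
  {"claw":1,"linear":[0,0,1],"rotation":[0,0,0]},
  {"claw":1,"linear":[0,0,1],"rotation":[0,0,0]},
  {"claw":1,"linear":[0,0,0],"rotation":[0,0,0]},
])

```text
time: 8.42
position: [0.4648, -0.0212, 0.1281]
tool_rot: [1.334, 1.124, -1.335]
ft_force: [0.8, -0.9, -4.1]
grip_width: 0.157
```

```bash
python3 g.py .468 .008 .131 -99.2; python3 -c "
from h import *
cv2.imwrite('pics/t3.png',cv2.resize(get_image('scene')[180:330,220:400],None,fx=4,fy=4,interpolation=cv2.INTER_CUBIC))"
```

```text
t 8.42 P [ 0.4648 -0.0212  0.1281] yaw -99.82 grip 0.157 F [ 0.8 -0.9 -4.1]
tool shift mm [ -2.9  -1.8 -29.4] in target frame [ -2.9  -1.5 -29.4] turn deg [-0.62  0.    0.07]
```

View pics/t3.png

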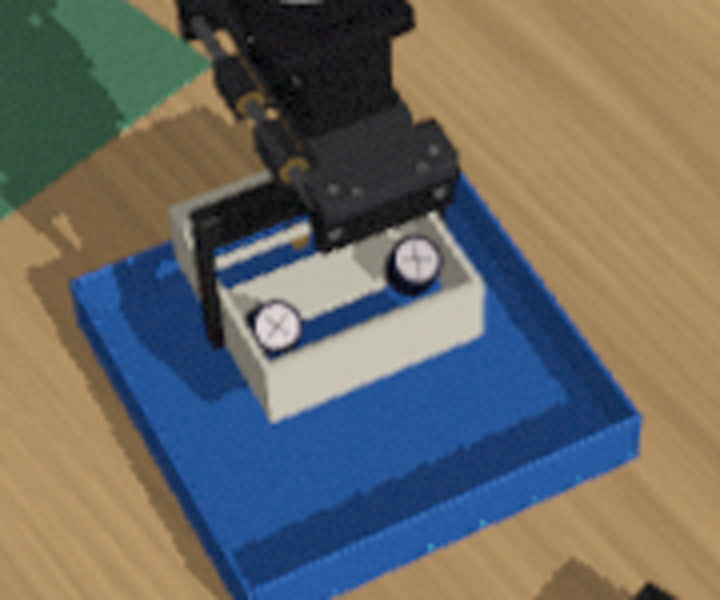

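Both capacitors are in the sieve at (275,325) and (413,260). One spacer may be left near (300,240), and the others look to be off the strip. I'll shake more.

Call:
play_rows([
  {"claw":1,"linear":[0,0,-1],"rotation":[0.003,0,0]},
  {"claw":1,"linear":[0,0,-1],"rotation":[0.003,0,0]},
  {"claw":1,"linear":[0,0,1],"rotation":[0,0,0]},
  {"claw":1,"linear":[-0.05,0,1],"rotation":[0,0,0]},
  {"claw":1,"linear":[0,0,-1],"rotation":[0,0,0]},
  {"claw":1,"linear":[0,0,-1],"rotation":[0,0,0]},
  {"claw":1,"linear":[-0.05,0,1],"rotation":[0,0,0]},
  {"claw":1,"linear":[0,0,1],"rotation":[0,0,0]},
  {"claw":1,"linear":[0,0,0],"rotation":[0,0,0]},
])

```text
time: 9.22
position: [0.4669, -0.0128, 0.1309]
tool_rot: [1.345, 1.124, -1.334]
ft_force: [-0.5, -1.1, -3.3]
grip_width: 0.157
```

Call:
play_rows([
  {"claw":1,"linear":[0,0,-1],"rotation":[0,0,0]},
  {"claw":1,"linear":[0,0,-1],"rotation":[0,0,0]},
  {"claw":1,"linear":[0,0,1],"rotation":[0,0,0]},
  {"claw":1,"linear":[-0.05,0,1],"rotation":[0,0,0]},
  {"claw":1,"linear":[0,0,-1],"rotation":[0,0,0]},
  {"claw":1,"linear":[0,0,-1],"rotation":[0,0,0]},
  {"claw":1,"linear":[0,0,0],"rotation":[0,0,0]},
])

```text
time: 9.8
position: [0.4773, 0.0399, 0.1327]
tool_rot: [1.354, 1.121, -1.336]
ft_force: [-0.8, 0.3, -3.3]
grip_width: 0.156
```

```bash
python3 g.py .468 .008 .131 -99.2; python3 -c "
from h import *
cv2.imwrite('pics/t4.png',cv2.resize(get_image('scene')[180:330,220:400],None,fx=4,fy=4,interpolation=cv2.INTER_CUBIC))"
```

```text
t 9.8 P [0.4773 0.0399 0.1327] yaw -100.56 grip 0.156 F [-0.8  0.3 -3.3]
tool shift mm [ 1.3 -3.3 33.1] in target frame [ 1.7 -4.1 33. ] turn deg [-1.36 -0.62 -0.17]
```

View pics/t4.png

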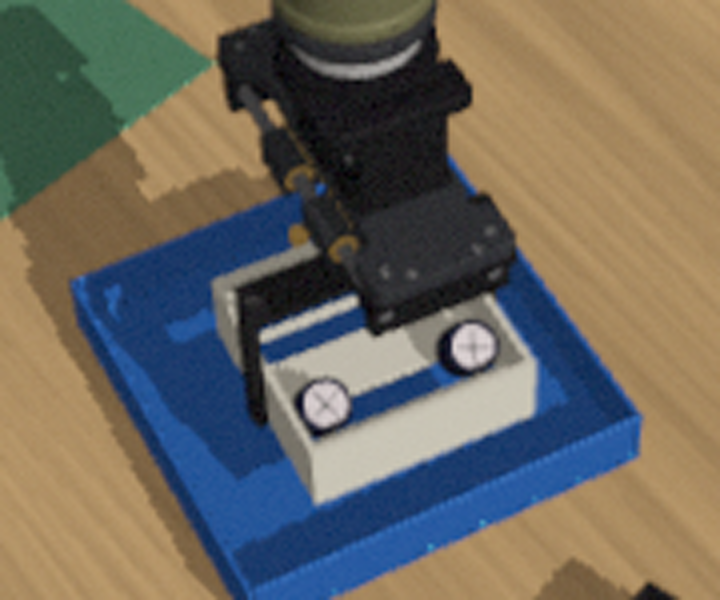

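Call:
play_rows([
  {"claw":1,"linear":[0,-0.1,1],"rotation":[-0.01,-0.006,0]},
  {"claw":1,"linear":[0,-0.1,1],"rotation":[-0.005,0,0]},
  {"claw":1,"linear":[0,0,0.7],"rotation":[0,0,0]},
  {"claw":1,"linear":[0,0,-1],"rotation":[0,0,0]},
  {"claw":1,"linear":[0,0,-1],"rotation":[0,0,0]},
  {"claw":1,"linear":[0,0,-0.7],"rotation":[0,0,0]},
  {"claw":1,"linear":[0,0,1],"rotation":[0,0,0]},
  {"claw":1,"linear":[0,0,1],"rotation":[0,0,0]},
  {"claw":1,"linear":[0,0,0.7],"rotation":[0,0,0]},
  {"claw":1,"linear":[0,0,0],"rotation":[0,0,0]},
])

```text
time: 10.68
position: [0.4595, -0.0296, 0.1316]
tool_rot: [1.325, 1.129, -1.323]
ft_force: [-0.2, -0.5, -4.2]
grip_width: 0.158
```

```bash
cat > b.py <<'E'
from h import *
def brass(im):
    h=cv2.cvtColor(im,cv2.COLOR_BGR2HSV);m=cv2.inRange(h,(12,110,90),(30,255,255))
    n,l,s,c=cv2.connectedComponentsWithStats(m);return [(c[i].round().tolist(),int(s[i,4])) for i in range(1,n) if 5<s[i,4]<300]
for n in('scene','top'):
    im=get_image(n);cv2.imwrite(f'pics/b_{n}.png',im)
    P=p(n,[[.468+a,.008+b,.02] for a in(-.13,.13) for b in(-.13,.13)]);lo,hi=P.min(0),P.max(0)
    print(n,[q for q in brass(im) if (np.array(q[0])>lo).all() and (np.array(q[0])<hi).all()])
E
python3 b.py;python3 g.py .468 .008 .131 -99.2
```

```text
scene [([292.0, 216.0], 14), ([294.0, 238.0], 13)]
top []
t 10.78 P [ 0.4601 -0.0261  0.1318] yaw -98.85 grip 0.155 F [-0.2  1.1 -3.5]
tool shift mm [  0.9   2.5 -34.9] in target frame [  0.8   2.3 -34.9] turn deg [ 0.35 -0.12 -0.14]
```

```bash
python3 -c "
import cv2
a=cv2.imread('pics/b_scene.png')[180:330,220:400]
cv2.imwrite('pics/t5.png',cv2.resize(a,None,fx=4.4,fy=4,interpolation=cv2.INTER_CUBIC))"
```

```text
(no output)
```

View pics/t5.png

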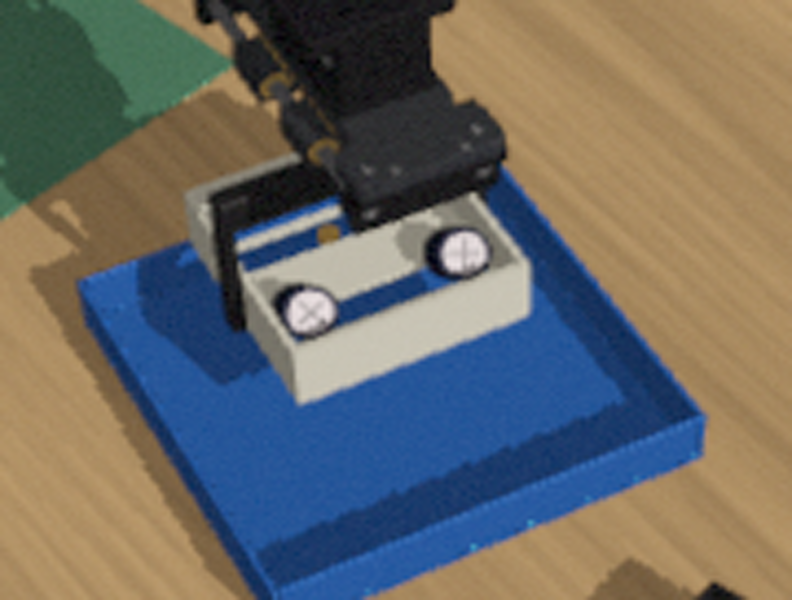

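The brass spot at scene pixel (294,238) hasn't moved between pictures, so that spacer is lying in the tray and seen through a slot. I'll do one more round of strokes, then lift straight up to see underneath.

Call:
play_rows([
  {"claw":1,"linear":[0,0,-1],"rotation":[0,0,0]},
  {"claw":1,"linear":[0,0,-1],"rotation":[0,0,0]},
  {"claw":1,"linear":[0,0,1],"rotation":[0,0,0]},
  {"claw":1,"linear":[0,0,1],"rotation":[0,0,0]},
  {"claw":1,"linear":[0,0,-1],"rotation":[0,0,0]},
  {"claw":1,"linear":[0,0,-1],"rotation":[0,0,0]},
  {"claw":1,"linear":[0,0,0.7],"rotation":[0,0,0]},
  {"claw":1,"linear":[0,0,0.4],"rotation":[0,0,0]},
  {"claw":1,"linear":[0,0,0],"rotation":[0,0,0]},
])

```text
time: 11.53
position: [0.4656, 0.008, 0.1325]
tool_rot: [1.323, 1.139, -1.306]
ft_force: [-0.2, -1.0, -3.4]
grip_width: 0.159
```

Call:
play_rows([
  {"claw":1,"linear":[-0.2,0,0],"rotation":[0,0,0]},
  {"claw":1,"linear":[-0.4,0,0],"rotation":[0,0,0]},
  {"claw":1,"linear":[-0.6,0,0],"rotation":[0,0,0]},
  {"claw":1,"linear":[-0.7,0,0],"rotation":[0,0,0]},
  {"claw":1,"linear":[-0.7,0,0],"rotation":[0,0,0]},
  {"claw":1,"linear":[-0.7,0,0],"rotation":[0,0,0]},
  {"claw":1,"linear":[-0.6,0,0],"rotation":[0,0,0]},
  {"claw":1,"linear":[-0.4,0,0],"rotation":[0,0,0]},
  {"claw":1,"linear":[-0.2,0,0],"rotation":[0,0,0]},
  {"claw":1,"linear":[0,0,0],"rotation":[0,0,0]},
])

```text
time: 12.37
position: [0.4648, 0.0115, 0.2562]
tool_rot: [1.326, 1.14, -1.302]
ft_force: [-0.1, -0.4, -4.3]
grip_width: 0.157
```

```bash
python3 b.py;python3 g.py .491 -.3286 .160 -57.54;python3 -c "
import cv2
a=cv2.imread('pics/b_scene.png')[130:330,200:400]
cv2.imwrite('pics/t6.png',cv2.resize(a,None,fx=3,fy=3,interpolation=cv2.INTER_CUBIC))"
```

```text
scene [([290.0, 217.0], 54), ([305.0, 269.0], 20), ([298.0, 271.0], 19), ([247.0, 329.0], 9), ([264.0, 330.0], 6), ([287.0, 339.0], 10), ([243.0, 340.0], 8)]
top []
t 12.47 P [0.4641 0.0113 0.2546] yaw -98.18 grip 0.157 F [ 0.2 -0.1 -3.6]
tool shift mm [ 91.2  74.5 333.7] in target frame [  94.6 -159.8  301.3] turn deg [-40.64  -0.52  -0.5 ]
```

View pics/t6.png

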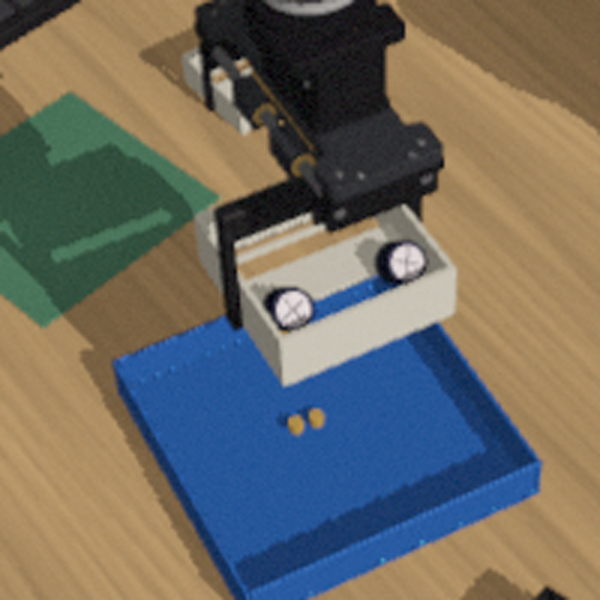

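Two spacers lie in the tray at scene (298,271) and (305,269). The third, seen earlier at (294,238), is now hidden behind the raised sieve. Both capacitors are still in the sieve and its floor looks clear. I'll carry it back and lay it square on the mat.

Call:
play_rows([
  {"claw":1,"linear":[0,0,0.1],"rotation":[-0.01,-0.003,0]},
  {"claw":1,"linear":[0,0,0.2],"rotation":[-0.02,-0.003,0]},
  {"claw":1,"linear":[0,0,0.3],"rotation":[-0.03,-0.003,0]},
  {"claw":1,"linear":[0,0,0.4],"rotation":[-0.04,-0.003,0]},
  {"claw":1,"linear":[0,0,0.5],"rotation":[-0.04,0,0]},
  {"claw":1,"linear":[0,0,0.6],"rotation":[-0.03,0,0]},
  {"claw":1,"linear":[0,0,0.7],"rotation":[-0.02,0,0]},
  {"claw":1,"linear":[0,0,0.7],"rotation":[-0.01,0,0]},
  {"claw":1,"linear":[0,0,0.7],"rotation":[0,0,0]},
  {"claw":1,"linear":[0,0,0.7],"rotation":[0,0,0]},
])

```text
time: 13.3
position: [0.4695, -0.11, 0.2435]
tool_rot: [1.046, 1.309, -1.071]
ft_force: [0.3, -0.4, -3.3]
grip_width: 0.159
```

```bash
python3 g.py .501 -.334 .083 -80.3
```

```text
t 13.3 P [ 0.4695 -0.11    0.2435] yaw -78.27 grip 0.159 F [ 0.3 -0.4 -3.3]
tool shift mm [161.2 -11.9 225.4] in target frame [160.5  -6.6 226.1] turn deg [2.03 0.13 0.98]
```

Call:
play_rows([
  {"claw":1,"linear":[0,0,0.7],"rotation":[0.005,-0.002,0.003]},
  {"claw":1,"linear":[0,0,0.7],"rotation":[0.005,-0.002,0.003]},
  {"claw":1,"linear":[0,0,0.7],"rotation":[0.005,-0.002,0.003]},
  {"claw":1,"linear":[0.1,0,0.7],"rotation":[0.005,0,0.003]},
  {"claw":1,"linear":[0.2,0,0.7],"rotation":[0,0,0]},
  {"claw":1,"linear":[0.3,0,0.7],"rotation":[0,0,0]},
  {"claw":1,"linear":[0.4,0,0.7],"rotation":[0,0,0]},
  {"claw":1,"linear":[0.5,0,0.7],"rotation":[0,0,0]},
  {"claw":1,"linear":[0.5,0,0.7],"rotation":[0,0,0]},
  {"claw":1,"linear":[0.5,0,0.7],"rotation":[0,0,0]},
])

```text
time: 14.13
position: [0.5019, -0.3002, 0.1775]
tool_rot: [1.076, 1.271, -1.088]
ft_force: [0.5, 0.1, -3.5]
grip_width: 0.154
```

Call:
play_rows([
  {"claw":1,"linear":[0.5,-0.05,0.6],"rotation":[0,0,0]},
  {"claw":1,"linear":[0.5,-0.05,0.5],"rotation":[0,0,0]},
  {"claw":1,"linear":[0.4,-0.05,0.4],"rotation":[0,0,0]},
  {"claw":1,"linear":[0.4,0,0.3],"rotation":[0,0,0]},
  {"claw":1,"linear":[0.3,0,0.15],"rotation":[0,0,0]},
  {"claw":1,"linear":[0.2,0,0],"rotation":[0,0,0]},
  {"claw":1,"linear":[0.1,0,0],"rotation":[0,0,0]},
  {"claw":1,"linear":[0,0,0],"rotation":[0,0,0]},
])

```text
time: 14.8
position: [0.5026, -0.3608, 0.1077]
tool_rot: [1.082, 1.274, -1.098]
ft_force: [1.1, -0.1, -3.9]
grip_width: 0.156
```

```bash
python3 g.py .501 -.334 .083 -80.3; python3 b.py
```

```text
t 14.8 P [ 0.5026 -0.3608  0.1077] yaw -80.86 grip 0.156 F [ 1.1 -0.1 -3.9]
tool shift mm [ 24.4   2.7 -27. ] in target frame [ 24.7   2.9 -26.7] turn deg [-0.56  0.59  0.19]
scene [([294.0, 239.0], 18), ([305.0, 269.0], 18), ([298.0, 271.0], 19)]
top [([380.0, 220.0], 6), ([328.0, 223.0], 19), ([325.0, 231.0], 20), ([369.0, 247.0], 24), ([370.0, 280.0], 6), ([298.0, 286.0], 15)]
```

All three spacers now show in the tray, at scene (294,239), (305,269) and (298,271). I'll correct the overshoot and set the sieve down.

Call:
play_rows([
  {"claw":1,"linear":[0,0,-0.1],"rotation":[-0.003,0,-0.002]},
  {"claw":1,"linear":[0,0.03,-0.2],"rotation":[-0.003,0,-0.002]},
  {"claw":1,"linear":[0.05,0.04,-0.25],"rotation":[0,0,0]},
  {"claw":1,"linear":[0.1,0.04,-0.25],"rotation":[0,0,0]},
  {"claw":1,"linear":[0.15,0,-0.15],"rotation":[0,0,0]},
  {"claw":1,"linear":[0.15,0,-0.05],"rotation":[0,0,0]},
  {"claw":1,"linear":[0.1,0,0],"rotation":[0,0,0]},
  {"claw":1,"linear":[0.05,0,0],"rotation":[0,0,0]},
  {"claw":1,"linear":[0,0,0],"rotation":[0,0,0]},
])

```text
time: 15.65
position: [0.5044, -0.3299, 0.0954]
tool_rot: [1.066, 1.279, -1.088]
ft_force: [0.6, 0.4, -4.0]
grip_width: 0.156
```

```bash
python3 g.py .501 -.334 .083 -80.3
```

```text
t 15.65 P [ 0.5044 -0.3299  0.0954] yaw -79.89 grip 0.156 F [ 0.6  0.4 -4. ]
tool shift mm [12.5 -4.   3.3] in target frame [12.4 -4.   3.5] turn deg [0.41 0.82 0.26]
```

Call:
play_rows([
  {"claw":1,"linear":[0.1,-0.04,0.04],"rotation":[0,0,-0.004]},
  {"claw":1,"linear":[0.12,-0.04,0.04],"rotation":[0,0,0]},
  {"claw":1,"linear":[0.12,0,0],"rotation":[0,0,0]},
  {"claw":1,"linear":[0.08,0,0],"rotation":[0,0,0]},
  {"claw":1,"linear":[0.06,0,0],"rotation":[0,0,0]},
  {"claw":1,"linear":[0,0,0],"rotation":[0,0,0]},
])

```text
time: 16.15
position: [0.5022, -0.335, 0.0828]
tool_rot: [1.064, 1.282, -1.095]
ft_force: [-0.3, 2.7, -0.9]
grip_width: 0.157
```

```bash
python3 g.py .501 -.334 .0825 -80.3
```

```text
t 16.15 P [ 0.5022 -0.335   0.0828] yaw -80.05 grip 0.157 F [-0.3  2.7 -0.9]
tool shift mm [ 0.3 -1.  -1.2] in target frame [ 0.3 -1.  -1.2] turn deg [0.24 0.89 0.65]
```

Call:
play_rows([
  {"claw":1,"linear":[0.04,0,0],"rotation":[0,0,0]},
  {"claw":1,"linear":[0.02,0,0],"rotation":[0,0,0]},
  {"claw":1,"linear":[0,0,0],"rotation":[0,0,0]},
], newtons=8)

```text
time: 16.4
position: [0.5021, -0.3358, 0.0822]
tool_rot: [1.064, 1.28, -1.096]
ft_force: [-0.3, 0.6, -2.2]
grip_width: 0.159
```

Call:
play_rows([
  {"claw":0.7,"linear":[0,0,0],"rotation":[0,0,0]},
  {"claw":0.5,"linear":[0,0,0],"rotation":[0,0,0]},
  {"claw":0.3,"linear":[0,0,0],"rotation":[0,0,0]},
  {"claw":0,"linear":[0,0,0],"rotation":[0,0,0]},
  {"claw":0,"linear":[0,0,0],"rotation":[0,0,0]},
  {"claw":0,"linear":[0,0,0],"rotation":[0,0,0]},
  {"claw":0,"linear":[0,0,0],"rotation":[0,0,0]},
  {"claw":0,"linear":[0,0,0],"rotation":[0,0,0]},
])

```text
time: 17.07
position: [0.5048, -0.336, 0.0842]
tool_rot: [1.063, 1.275, -1.093]
ft_force: [-0.4, 0.2, 1.1]
grip_width: 0.681
```

```bash
python3 g.py .501 -.334 .0825 -80.3
```

```text
t 17.07 P [ 0.5048 -0.336   0.0842] yaw -80.03 grip 0.681 F [-0.4  0.2  1.1]
tool shift mm [ 1.6 -3.4 -2.7] in target frame [ 1.7 -3.4 -2.6] turn deg [0.27 1.14 0.37]
```

Released cleanly. Now straight up and away to the starting side.

Call:
play_rows([
  {"claw":0,"linear":[0,0,0],"rotation":[0,0,0]},
  {"claw":0,"linear":[0,0,0],"rotation":[0,0,0]},
  {"claw":0,"linear":[-0.3,0,0],"rotation":[0,0,0]},
  {"claw":0,"linear":[-0.6,0,0],"rotation":[0,0,0]},
  {"claw":0,"linear":[-0.8,0,0],"rotation":[0,0,0]},
  {"claw":0,"linear":[-1,0,0],"rotation":[0,0,0]},
  {"claw":0,"linear":[-1,0,0],"rotation":[0,0,0]},
  {"claw":0,"linear":[-1,0,0],"rotation":[0,0,0]},
  {"claw":0,"linear":[-0.5,0,0],"rotation":[0,0,0]},
  {"claw":0,"linear":[0,0,0],"rotation":[0,0,0]},
])

```text
time: 17.9
position: [0.504, -0.3323, 0.2215]
tool_rot: [1.064, 1.279, -1.094]
ft_force: [0.3, -0.5, 0.6]
grip_width: 1.003
```

Call:
play_rows([
  {"claw":0,"linear":[0,-0.5,0.5],"rotation":[0,0,0]},
  {"claw":0,"linear":[0,-0.5,1],"rotation":[0,0,0]},
  {"claw":0,"linear":[0,-0.5,1],"rotation":[0,0,0]},
  {"claw":0,"linear":[0,-0.5,1],"rotation":[0,0,0]},
  {"claw":0,"linear":[0,-0.5,1],"rotation":[0,0,0]},
  {"claw":0,"linear":[0,-0.5,1],"rotation":[0,0,0]},
  {"claw":0,"linear":[0,-0.5,1],"rotation":[0,0,0]},
  {"claw":0,"linear":[0,-0.5,1],"rotation":[0,0,0]},
  {"claw":0,"linear":[0,-0.3,0.5],"rotation":[0,0,0]},
  {"claw":0,"linear":[0,0,0],"rotation":[0,0,0]},
])

```text
time: 18.73
position: [0.4317, -0.5521, 0.2214]
tool_rot: [1.059, 1.287, -1.086]
ft_force: [-0.7, 0.3, -0.0]
grip_width: 1.0
```

```bash
python3 g.py .501 -.334 .0825 -80.3; python3 b.py; python3 -c "
import cv2,numpy as np
a=cv2.imread('pics/b_top.png')[140:310,230:570];b=cv2.imread('pics/b_scene.png')[130:340,150:390]
a=cv2.resize(a,(700,350));b=cv2.resize(b,(280,245))
c=np.zeros((598,700,3),np.uint8);c[:350]=a;c[352:597,:280]=b
c[352:597,290:690]=cv2.resize(cv2.imread('pics/b_scene.png')[140:230,160:307],(400,245))
cv2.imwrite('pics/f.png',c)"
```

```text
t 18.73 P [ 0.4317 -0.5521  0.2214] yaw -79.48 grip 1.0 F [-0.7  0.3 -0. ]
tool shift mm [ 135.2  109.3 -203.6] in target frame [ 138.9  105.  -203.3] turn deg [0.82 0.75 0.58]
scene [([294.0, 239.0], 18), ([305.0, 269.0], 20), ([298.0, 271.0], 20)]
top [([380.0, 220.0], 6), ([328.0, 223.0], 19), ([325.0, 231.0], 19), ([369.0, 247.0], 24), ([372.0, 270.0], 6), ([371.0, 278.0], 10), ([284.0, 283.0], 6), ([298.0, 286.0], 14)]
```

View pics/f.png

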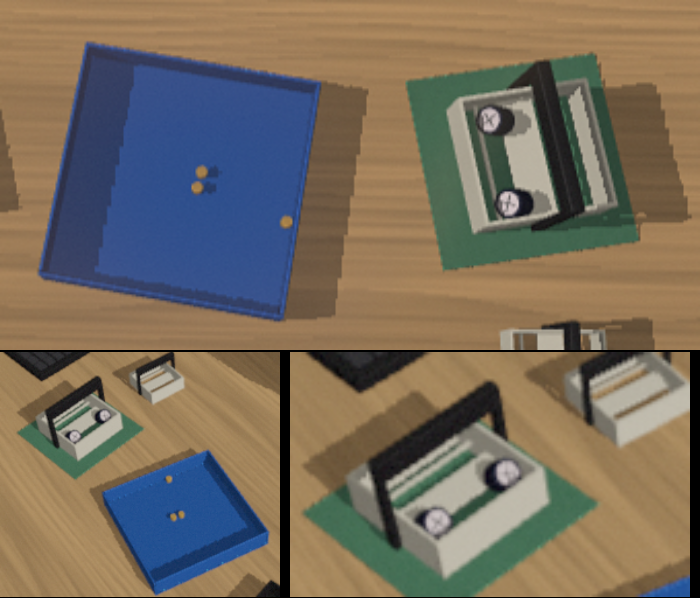

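```bash
python3 -c "
from bench import close_job
print(close_job())"
```

```text
the job is handed in; nothing more can be done
None
```

The job is done and handed in. I carried the sieve by its handle to the blue tray and shook it side to side just above it. Then I stood it back on the green mat, square with the mat's sides, and let go.

- **Spacers:** the last pictures from both cameras show all three brass spacers in the blue tray. Two are near the middle and one is close to the wall on the mat's side.
- **Capacitors and sieve:** both capacitors are still in the sieve, and it stands upright on the mat.
- **Robot:** the gripper is open and well clear of everything. The clock read about 19 s of the 58 s allowed, and every force reading I took was under about 5 N.

On the way back I passed the mat position by about 27 mm and corrected it before setting the sieve down. The last checks all agreed. The interface gives no verdict, so the result is judged only from these images and readings.

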